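# Set up the fold-down landing shelf for service

## Robot

A 6-joint arm with a two-finger parallel gripper is mounted at the origin on the work surface. World frame = base frame: x ahead of the robot, y to its left, z up, the work surface at z = 0. Lengths are in m, angles in degrees, forces in N, time in s.
With the tool pointing down it reaches from about 0.275 to 0.825 m from the base axis. Payload 4.9 kg.
Tool frame: the origin (TCP) lies between the finger pads; the fingertips stand 25 mm ahead of it and the grasp point (between the pads) lies 6 mm ahead of it; z points along the fingers, y is the line along which they close (so a half turn about z gives the same grasp; the last joint's range is limited). The gripper opens to 85 mm and grips with 20 to 120 N. Pads are 22 mm wide; open, the fingers measure 114 mm over their backs; the gripper's body (76 mm by 85 mm) begins 54 mm behind the grasp point. The pads swing forward as they close: fully open they stand 13 mm farther back than shut.
Start: joints at [-82.231, 18.69, -11.035, 60.275, 0, 82.311], TCP at [0.147, -0.53, 0.256] pointing down, gripper open.
Joint ranges: [-152.03, 152.03], [-55.5, 102.48], [-74.3, 77.21], [-110.64, 120.58], [-84.22, 78.4], [-180, 180]. Speed limits (degrees/s): [147.25, 147.25, 180, 180, 180, 180].

## Interface

Orientations are given as a 3x3 rotation matrix whose columns are the frame's x, y, z axes.
In Python, from plant import bot, eyes gives the robot as it stands.
- The arm moves only by the tool send_rows, never from a script. Its argument "steps" is a list of rows, each a list of 3 entries, a list of its own where there are three numbers: the finger opening in mm, from 0 to 85.4, then the shift along the tool's x, y, z in mm, then the turn about the tool's z in rad. A call has 1 to 12 rows; each row is the pose to reach, as a shift and turn from the pose commanded when the call began, along the tool's axes at that moment; what a row does not reach only later rows make up. A row lasts 1/12 s, in which the tool goes at most 41.7 mm and 7.16 degrees, less where a joint would pass 70% of its speed; a pose out of reach is approached as far as the arm can. A call with a gripper value outside its range is refused whole. The fingers move at their own pace and stop on an object; "grip_force" is the grip in N (left out, the last holds). Time passes only in rows, so rows that repeat a pose let the fingers close. It gives the time, the measured TCP pose, the force, the opening and the grip force at its end, in the units of the state.
- bot.observe(): the state, without advancing time (a new reading comes with each control period).
- eyes.camera(name): name is "scene" or "top"; returns the picture (480x640x3 uint8, blue, green, red); there is no depth.
- eyes.camera_info(name): a dict with "K" (3x3 intrinsics, pixels), "R" (3x3) and "t" (3): a world point X has camera coordinates R X + t. Camera axes: x right, y down, z forward; pixel columns grow to the right and rows downward; lengths in m; the calibration is good to about 2 mm. A picture is of the moment at which its call begins. camera_info takes no time and is no camera call.
- bot.close_job(): hands the job in; it is judged then, once.
Trained networks look in the newest picture that a camera, given by its name, has taken for a name from the list of things; names that differ only in an ending like _2 or _b are one class to them, and where a whole thing is asked for, a point or a joint stands for the part that bears it (a point fixed in the world has none). Each returns a list of dicts, best first, with "confidence" (0 to 1); they miss things now and then, are a little off and sometimes report something else, mostly with a low value. They report only what shows in the picture. A call takes as long as a camera call. They do not tell look-alikes from the thing itself.
- eyes.look_for(camera, query): "point" ([column, row] as shares, 0 to 1, of the picture: columns of its width, rows of its height, amid what is visible of it).
The state is a dict: "t": time; "q": joint angles; "qvel": joint speeds; "effort": joint torques, N m; "eef_pos": TCP position; "orientation": TCP orientation; "contact_force": force on the tool from outside, world axes, zero at the start; "wrist_torque": the same for the moment, N m; "finger_gap": finger opening in m; "finger_force": force on a finger pad.
Only numpy, scipy, OpenCV 4.12 (cv2) and the standard library are available. Lean on these libraries where they do the work, as an engineer would, in place of code of your own. Each camera call takes 0.05 s, during which the arm holds its last target. There are 200 camera calls.

## Task

Set up the fold-down shelf for service: first pull both support bars fully out, then use the wooden stick to push the spring latch through the hole in the back of the partition so that the shelf springs free, and lower the shelf onto the bars. Then stand all the round steel spice tins upright on the shelf and lay the stick down flat in its grey tray (before or after the tins). Leave the other kitchen things where they are.

Things in the scene. Friction and masses are not known exactly. Their poses are not given: they have to be found in the camera images.
- rack: Fixed upright steel partition, 310 mm wide, 182 high, 8 thick. Origin on the counter under the middle of its front face; x points to its BACK (roughly world +y), y along its width, z up. Shelf on the front (-x). Behind, in the middle, a dark latch housing 70 mm wide, z 90 to 182, out to x = 47, open on top. Two bar sleeves behind out to x = 108 at y = +-100, z 33 to 57 mm.
- flap (a joint): Shelf hinge, a line along rack y at rack x = -12, z = 60 mm. 0 = folded up and latched, 1.571 = level on the pulled-out bars, upper face 60 mm above the counter. When unlatched a black plunger (rack y = -125, z = 120, then out to x = -42 mm) kicks it to 0.5 rad. The hinge is stiff (0.25 N m) and stays where left; push it on from behind. Without the bars it goes past level.
- shelf (a point): Middle of the shelf plate's inner (lowered: upper) face, 69 mm from the hinge. Moves with the shelf. x = normal of that face (up when lowered, to the rack's back when folded), y = rack y, z = from hinge to free edge. The plate is 280 mm wide, 8 mm thick and reaches 134 mm from the hinge; folded up, its top edge is at 194 mm and its inner face 12 mm in front of the partition.
- bar_near (a joint): The support bar at rack y = +100 mm (the one nearer the robot). 0 = pushed in, 0.095 m = fully out against its stop; it slides to the rack's front (-x). Friction about 3 N. Starts between 0 and 15 mm.
- bar_far (a joint): The support bar at rack y = -100 mm (the one farther from the robot); otherwise as bar_near.
- bar_near_peg (a point): Top centre of the dark upright peg (14 mm diameter, 60 mm tall, top 112 mm above the counter) at the front end of bar_near, by which it is pulled. The bar is 16 mm wide, its top 52 mm above the counter. Bar pushed in: peg at rack x = -80 mm, 60 mm in front of the folded shelf; fully out: x = -175 mm, beyond the lowered shelf's free edge.
- bar_far_peg (a point): The same point of bar_far's peg.
- latch (a joint): Brass spring latch hooked over the middle of the shelf's top edge (hook 20 mm wide, top 201 mm high, out to rack x = -28 mm). 0 = hooked, 0.32 rad = pushed in; the shelf is free from about 0.2 rad. Its tail hangs in the housing 21 mm in from the hole's mouth; push it about 15 mm farther to the rack's front (tip 36 mm in, 4 to 9 N). It springs back when let go.
- hole (a point): Centre of the mouth of the square hole, 24 by 24 mm, in the rear face of the latch housing, 140 mm above the counter, at rack x = +47 mm; axes as the rack's (push along -x). The wall is 5 mm thick.
- stick: Light wooden stick, 170 mm long: square grip 24 x 24 x 80 mm with a round dowel, 12 mm diameter, 90 mm long, out of one end. Origin in the middle of the grip's underside; x along the stick to the dowel's tip; centre line at z = 12 mm. About 80 g, centre of mass 15 mm ahead of the origin. Starts lying on the counter behind the partition, tip roughly to world -y.
- stick_tip (a point): Tip of the dowel on the stick's centre line, 130 mm in x from the stick's origin.
- tray: Shallow fixed grey tray, 250 (its x) x 130 (y) x 22 mm high, walls 4 mm, floor 4 mm thick, for the stick. Origin in the middle of its underside.
- tin1: Squat round steel spice tin with a perforated domed lid: 56 mm in diameter, 46 mm tall, about 180 g, heavy base. Origin in the middle of its underside, z up. Two to four of the four tins are present (None: absent).
- tin2: Squat round steel spice tin with a perforated domed lid: 56 mm in diameter, 46 mm tall, about 180 g, heavy base. Origin in the middle of its underside, z up. Two to four of the four tins are present (None: absent).
- tin3: Squat round steel spice tin with a perforated domed lid: 56 mm in diameter, 46 mm tall, about 180 g, heavy base. Origin in the middle of its underside, z up. Two to four of the four tins are present (None: absent).
- tin4: Squat round steel spice tin with a perforated domed lid: 56 mm in diameter, 46 mm tall, about 180 g, heavy base. Origin in the middle of its underside, z up. Two to four of the four tins are present (None: absent).
- squeeze1: Bystander: white squeeze bottle with a yellow nozzle, 56 mm in diameter, 118 mm tall. Origin in the middle of its underside. Stands among the tins.
- squeeze2: Bystander: white squeeze bottle with a yellow nozzle, 56 mm in diameter, 118 mm tall. Origin in the middle of its underside. Stands among the tins.
- bowl: Bystander: white bowl, 110 mm wide, 50 mm high, beyond the partition. Origin in the middle of its underside.
- soy: Bystander: brown sauce bottle, 70 mm in diameter, 190 mm tall, beyond the partition.
There are look-alikes about, which are no part of the job. What is shaped like the tin2 but blue or pink is not meant.

How it is judged:
By the outcome, as a careful person would: the job done as asked, in the order asked, and still so for the second after the job is handed in, with the robot touching nothing.
Of tin1, tin2, tin3, tin4 only 2 to 4 are there at a start; the rules pass over those that are not, and their reading is None.
At some moment in a run one of stick, tin1, tin2, tin3, tin4 may be knocked a few centimetres aside while the robot is not near it.
Once in a run the grip may slacken for a moment while it holds something.
It also fails if it takes over 210 s, if anything falls off the work surface, if the arm or the gripper's body presses on something with over 40 N, if the wrist force passes 120 N, or if a joint passes its speed limit or range.

## Working session

There is one attempt and no reset: what is moved stays moved. The work goes in short steps, Python scripts to look and compute and a tool call to move; the robot and the scene stay as the last step left them, time stands still between calls to the robot, and variables do not carry over. Pictures are saved under pics/ and viewed, at most 14 in all, crops included, and the job is handed in when it is done.

Besides the shell and the picture viewer there is one more tool, called after ">>>" as a command line: name --argument value ..., lists and objects as JSON in quotes. send_rows: Moves the arm, as the interface text tells. Its arguments: {"type":"object","properties":{"steps":{"type":"array"},"grip_force":{"type":"number"}},"required":["steps"]}

```bash
ls; mkdir -p pics; python3 - <<'E'
from plant import bot, eyes
import cv2
for n in("scene","top"):
    im=eyes.camera(n); cv2.imwrite(f"pics/{n}0.png",im)
    ci=eyes.camera_info(n); print(n,ci)
    for q in ("stick","tin1","squeeze1","tray","bar_near_peg","hole","rack","bowl","soy"):
        try: print(q,[(round(d['point'][0]*640),round(d['point'][1]*480),round(d['confidence'],2)) for d in eyes.look_for(n,q)])
        except Exception as e: print(q,e)
s=bot.observe();print(s)
E
```

```text
pics
scene {'K': array([[514.83819643,   0.        , 323.52743955],
       [  0.        , 514.83819643, 242.11820214],
       [  0.        ,   0.        ,   1.        ]]), 'R': array([[-0.81871636,  0.5741501 ,  0.00742841],
       [ 0.32007554,  0.46707987, -0.82424999],
       [-0.47671288, -0.6724493 , -0.56617733]]), 't': array([ 0.4647459 , -0.04997067,  1.48808907])}
stick [(455, 325, 0.94)]
tin1 [(466, 423, 0.82), (423, 439, 0.76), (505, 393, 0.69), (278, 205, 0.56)]
squeeze1 [(266, 224, 0.91), (329, 206, 0.66)]
tray [(382, 380, 0.75)]
bar_near_peg []
hole [(326, 262, 0.8), (228, 310, 0.41)]
rack [(323, 264, 0.79), (333, 204, 0.56), (269, 223, 0.47), (229, 310, 0.47)]
bowl [(227, 311, 0.69), (279, 204, 0.6)]
soy [(265, 338, 0.78)]
top {'K': array([[555.16789766,   0.        , 331.78713691],
       [  0.        , 555.16789766, 233.64988361],
       [  0.        ,   0.        ,   1.        ]]), 'R': array([[ 0.00508606, -0.99993025,  0.01065968],
       [-0.99509654, -0.00611386, -0.09871931],
       [ 0.09877759, -0.01010532, -0.99505822]]), 't': array([0.00766218, 0.57133483, 
[... 489 characters left out ...]
23318e-04,  8.23104133e+01]), 'qvel': array([-0.0572546 , -0.11116577,  0.10153132, -0.02527805, -0.04477216,
        0.0806091 ]), 'effort': array([-6.02999244e-04, -4.43336642e+01,  2.62760782e+01,  1.07559474e-03,
       -1.23745852e-05,  1.04402920e-05]), 'eef_pos': array([ 0.14660955, -0.53011716,  0.25627617]), 'orientation': array([[ 9.63822553e-01,  2.66544719e-01,  3.21781126e-06],
       [ 2.66544719e-01, -9.63822553e-01,  8.66950458e-06],
       [ 5.41220972e-06, -7.49817344e-06, -1.00000000e+00]]), 'contact_force': array([ 0.00103486, -0.31609072,  0.9114751 ]), 'wrist_torque': array([-0.03901574,  0.00195094, -0.03908379]), 'finger_force': 0.0, 'finger_gap': 0.08548938455782598}
```

View pics/scene0.png

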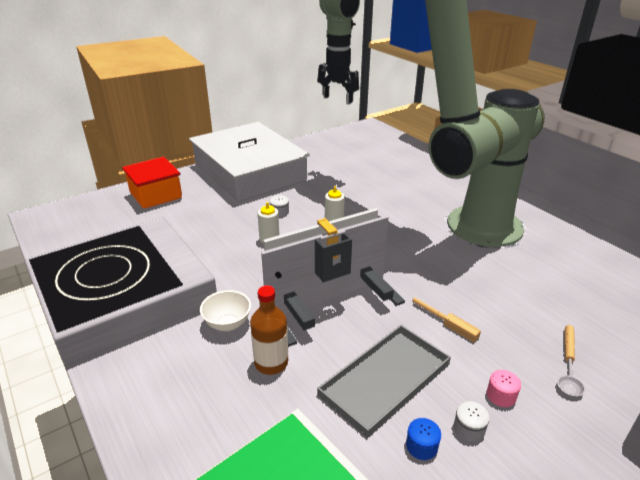

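View pics/top0.png

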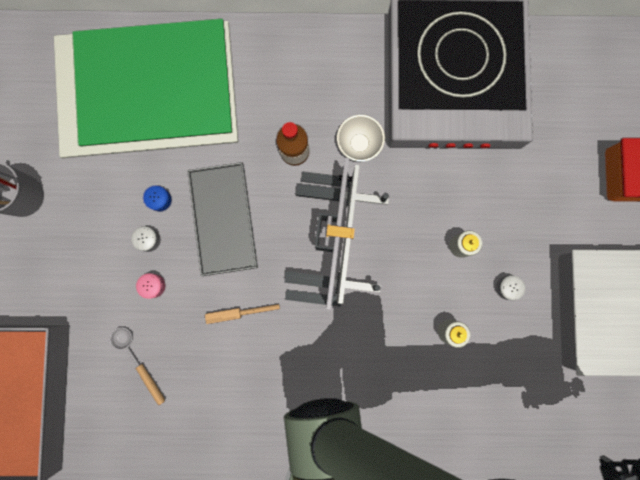

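The scene shows two steel tins, one near the tray at top-view (145,239) and one at (512,287) between the squeeze bottles (469,243) and (457,335). The stick is at (240,314) with its tip at (279,307), and the tray is at about (223,219). The rack's middle is at about (341,232), with the pegs at (385,198) and (376,287). I'll zoom in on the rack and stick.

```bash
cat > h.py <<'E'
import numpy as np, cv2
from plant import bot, eyes
def w(n,u,v,z):
    c=eyes.camera_info(n); d=c["R"].T@np.linalg.inv(c["K"])@[u,v,1]; o=-c["R"].T@c["t"]
    return (o+d*(z-o[2])/d[2])
def px(n,X):
    c=eyes.camera_info(n); p=c["K"]@(c["R"]@np.array(X)+c["t"]); return p[:2]/p[2]
def crop(n,u0,v0,uw,vh,name,s=4):
    im=eyes.camera(n)[v0:v0+vh,u0:u0+uw]; cv2.imwrite("pics/"+name,cv2.resize(im,None,fx=s,fy=s,interpolation=cv2.INTER_CUBIC))
def tool(dx,dy,dz):
    "world shift (mm) to tool shift"
    return bot.observe()["orientation"].T@np.array([dx,dy,dz])
def go(X,yaw=None):
    "tool shift mm to world TCP X (m); yaw = desired world angle (deg) of the tool y (closing) line"
    s=bot.observe(); R=s["orientation"]
    sh=1000*R.T@(np.array(X)-s["eef_pos"])
    t=0
    if yaw is not None:
        a=np.degrees(np.arctan2(R[1,1],R[0,1])); e=(yaw-a+90)%180-90; t=-np.radians(e)
    print("shift",sh.round(1),"turn",round(t,3),"q6",s["q"][5].round(1),"pos",s["eef_pos"].round(4))
E
python3 - <<'E'
from h import *
crop("top",190,150,210,165,"rk.png",3.7)
E
```

```text
(no output)
```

View pics/rk.png

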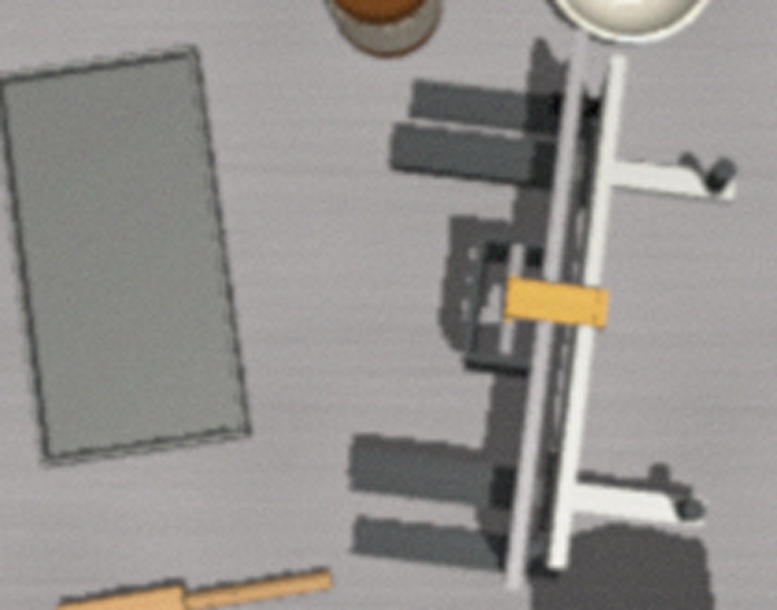

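```bash
python3 - <<'E'
from h import *
C=lambda x,y,z: w("top",190+x/3.7,150+y/3.7,z)
A=C(580,32,.182);B=C(514,588,.182);S1=C(619,57,.194);S2=C(559,568,.194)
P1=C(722,170,.112);P2=C(690,508,.112)
print("part",A,B,np.linalg.norm(A-B));print("shelf",S1,S2,np.linalg.norm(S1-S2));print("pegs",P1,P2,np.linalg.norm(P1-P2))
yv=(B-A)+(S2-S1)+(P2-P1);yv/=np.linalg.norm(yv);xv=np.cross(yv,[0,0,1])
print("yv",yv,"xv",xv,np.degrees(np.arctan2(xv[1],xv[0])))
o1=(A+B)/2-xv*.004;o2=(S1+S2)/2+xv*.016
print("origin",o1,o2)
o=(o1+o2)/2;o[2]=0
for P in(P1,P2): print("peg rack",(P-o)@xv,(P-o)@yv)
for n,u,v,z in [("tinA",145,237.5,.046),("tinB",512,286.5,.046)]: print(n,w("top",u,v,z))
# tray corners
for p in [(2,80),(195,48),(250,432),(45,460)]: print("tray",C(*p,.022))
print("stick tip",w("top",279,306.5,.012),"grip back",w("top",205.5,318,.02),w("top",240,313,.02))
for u,v in [(469,243),(457,335)]: print("sq",w("top",u,v,.118))
print("hole px scene",w("scene",336.5,259,.14), o+xv*.047)
E
```

```text
part [ 0.71071649 -0.0174728   0.182     ] [0.405083   0.01738594 0.182     ] 0.307614960171365
shelf [ 0.6940829 -0.0384252  0.194    ] [ 0.41621697 -0.00651777  0.194     ] 0.2796919025902272
pegs [ 0.64572539 -0.10339322  0.112     ] [ 0.44871728 -0.08408249  0.112     ] 0.19795226812094666
yv [-0.99397372  0.10961865  0.        ] xv [ 0.10961865  0.99397372 -0.        ] 83.70666712539736
origin [ 0.55746127 -0.00401932  0.182     ] [ 0.55690383 -0.00656791  0.194     ]
peg rack -0.08780247667348566 -0.09876280547938311
peg rack -0.09020388795504633 0.09917489602814666
tinA [0.55818883 0.43287694 0.046     ]
tinB [ 0.45226965 -0.39590462  0.046     ]
tray [0.7151806 0.3408187 0.022    ]
tray [0.73661124 0.21985955 0.022     ]
tray [0.49451056 0.18074031 0.022     ]
tray [0.47650792 0.30708621 0.022     ]
stick tip [0.40395814 0.13113079 0.012     ] grip back [0.37746443 0.29716934 0.02      ] [0.38909902 0.21904239 0.02      ]
sq [ 0.54406902 -0.28195854  0.118     ]
sq [ 0.34962407 -0.25286809  0.118     ]
hole px scene [0.56578272 0.04420989 0.14      ] [0.56233463 0.04142315 0.        ]
```

```bash
cat >> h.py <<'E'
O=np.array([.5572,-.0053,0]); XV=np.array([.1096,.9940,0]); YV=np.array([-.9940,.1096,0])
def rk(x,y,z): return O+XV*x+YV*y+np.array([0,0,z])
RY=-6.3
E
python3 - <<'E'
from h import *
go(rk(-.089,.099,.2),RY)
E
```

```text
shift [ 410.7 -350.4   56.3] turn -1.191 q6 82.3 pos [ 0.1466 -0.5301  0.2563]
```

>>> send_rows --steps '[[50, [411, -350, 0], -1.19], [50, [411, -350, 0], -1.19], [50, [411, -350, 0], -1.19], [50, [411, -350, 0], -1.19], [50, [411, -350, 0], -1.19], [50, [411, -350, 0], -1.19], [50, [411, -350, 0], -1.19], [50, [411, -350, 0], -1.19], [50, [411, -350, 0], -1.19], [50, [411, -350, 0], -1.19], [50, [411, -350, 0], -1.19], [50, [411, -350, 0], -1.19]]'

```text
t: 2.05
eef_pos: [0.428, -0.1143, 0.2566]
orientation: [[0.111, 0.994, 0.001], [0.994, -0.111, -0.001], [-0.0, 0.001, -1.0]]
contact_force: [0.9, -1.7, -0.6]
finger_gap: 0.0501
finger_force: 0.0
```

```bash
python3 - <<'E'
from h import *
go(rk(-.089,.099,.096),RY)
E
```

```text
shift [ 33.6  17.3 160.6] turn -0.001 q6 71.8 pos [ 0.428  -0.1143  0.2566]
```

>>> send_rows --steps '[[50, [34, 17, 0], 0], [50, [34, 17, 40], 0], [50, [34, 17, 80], 0], [50, [34, 17, 120], 0], [50, [34, 17, 140], 0], [50, [34, 17, 140], 0], [50, [34, 17, 140], 0]]'

```text
t: 2.63
eef_pos: [0.4471, -0.084, 0.1159]
orientation: [[0.111, 0.994, -0.002], [0.994, -0.111, 0.001], [0.001, -0.002, -1.0]]
contact_force: [-0.2, -1.3, 0.8]
finger_gap: 0.0499
finger_force: 0.0
```

```bash
python3 - <<'E'
from h import *
go(rk(-.089,.099,.096),RY)
crop("top",300,160,110,150,"p1.png",4)
E
```

```text
shift [ 1.3  1.9 19.9] turn -0.001 q6 76.4 pos [ 0.4471 -0.084   0.1159]
```

View pics/p1.png

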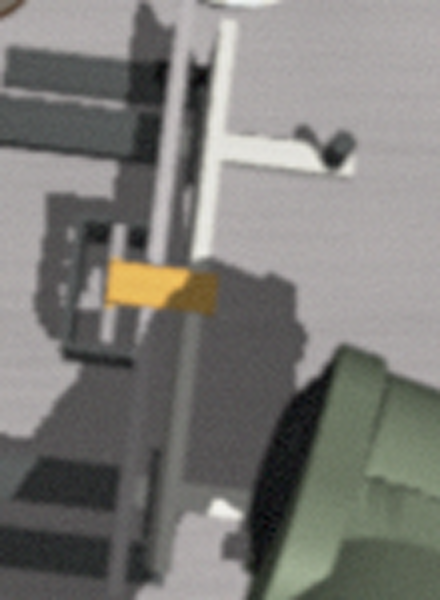

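The arm hides the near peg in this view. I'll descend, close on the peg and check by the finger gap.

>>> send_rows --steps '[[50, [1, 2, 20], 0], [50, [1, 2, 20], 0], [0, [1, 2, 20], 0], [0, [1, 2, 20], 0], [0, [1, 2, 20], 0], [0, [1, 2, 20], 0], [0, [1, 2, 20], 0]]' --grip_force 40

```text
t: 3.27
eef_pos: [0.4492, -0.0838, 0.0976]
orientation: [[0.111, 0.994, -0.001], [0.994, -0.111, -0.001], [-0.001, -0.001, -1.0]]
contact_force: [-4.8, -1.0, 9.5]
finger_gap: 0.0129
finger_force: 38.8
```

>>> send_rows --steps '[[0, [-12, 0, 0], 0], [0, [-25, 0, 0], 0], [0, [-38, 0, 0], 0], [0, [-50, 0, 0], 0], [0, [-62, 0, 0], 0], [0, [-72, 0, 0], 0], [0, [-80, 0, 0], 0], [0, [-84, 0, 0], 0], [0, [-87, 0, 0], 0], [0, [-89, 0, 0], 0], [0, [-91, 0, 0], 0], [0, [-91, 0, 0], 0]]'

```text
t: 4.27
eef_pos: [0.4396, -0.1646, 0.0973]
orientation: [[0.106, 0.994, 0.004], [0.994, -0.106, 0.022], [0.022, 0.001, -1.0]]
contact_force: [1.1, 31.7, 17.8]
finger_gap: 0.013
finger_force: 40.0
```

```bash
python3 - <<'E'
from h import *
s=bot.observe();p=s["eef_pos"]-O;print(p@XV,p@YV,s["contact_force"],s["finger_gap"])
E
```

```text
-0.17127412531861438 0.09947898867932613 [ 1.05537818 31.6889686  17.7756288 ] 0.013024654907547825
```

>>> send_rows --steps '[[0, [6, 0, 0], 0], [0, [6, 0, 0], 0], [45, [6, 0, 0], 0], [45, [6, 0, 0], 0], [45, [6, 0, 0], 0], [45, [6, 0, -40], 0], [45, [6, 0, -80], 0], [45, [6, 0, -110], 0], [45, [6, 0, -110], 0]]'

```text
t: 5.02
eef_pos: [0.4439, -0.1704, 0.2125]
orientation: [[0.111, 0.994, 0.009], [0.994, -0.111, -0.006], [-0.005, 0.01, -1.0]]
contact_force: [1.0, -0.6, -0.3]
finger_gap: 0.045
finger_force: 0.0
```

```bash
python3 - <<'E'
from h import *
go(rk(-.0875,-.099,.206),RY)
E
```

```text
shift [ 89.4 193.3   8. ] turn -0.002 q6 66.5 pos [ 0.4439 -0.1704  0.2125]
```

>>> send_rows --steps '[[45, [0, 40, 0], 0], [45, [20, 80, 0], 0], [45, [40, 120, 0], 0], [45, [60, 160, 0], 0], [45, [80, 193, 0], 0], [45, [89, 193, 0], 0], [45, [89, 193, 20], 0], [45, [89, 193, 60], 0], [45, [89, 193, 90], 0], [45, [89, 193, 97], 0], [45, [89, 193, 97], 0]]'

```text
t: 5.93
eef_pos: [0.6396, -0.1007, 0.1064]
orientation: [[0.111, 0.994, -0.006], [0.994, -0.111, 0.001], [0.001, -0.006, -1.0]]
contact_force: [0.8, 0.2, 0.4]
finger_gap: 0.0449
finger_force: 0.0
```

```bash
python3 - <<'E'
from h import *
go(rk(-.0875,-.099,.096),RY); print(bot.observe()["contact_force"])
E
```

```text
shift [-1.7  6.7 10.4] turn -0.002 q6 80.9 pos [ 0.6396 -0.1007  0.1064]
[0.76425904 0.21042802 0.37888909]
```

>>> send_rows --steps '[[45, [0, 0, 0], 0], [45, [0, 0, 0], 0]]'

```text
t: 6.1
eef_pos: [0.6436, -0.1017, 0.1117]
orientation: [[0.111, 0.994, 0.003], [0.994, -0.111, -0.001], [-0.001, 0.004, -1.0]]
contact_force: [0.1, 0.3, 1.2]
finger_gap: 0.0447
finger_force: 0.0
```

```bash
python3 - <<'E'
from h import *
go(rk(-.0875,-.099,.096),RY)
crop("top",330,160,110,150,"p2.png",4)
E
```

```text
shift [-1.2  2.6 15.7] turn -0.001 q6 80.9 pos [ 0.6436 -0.1017  0.1117]
```

View pics/p2.png

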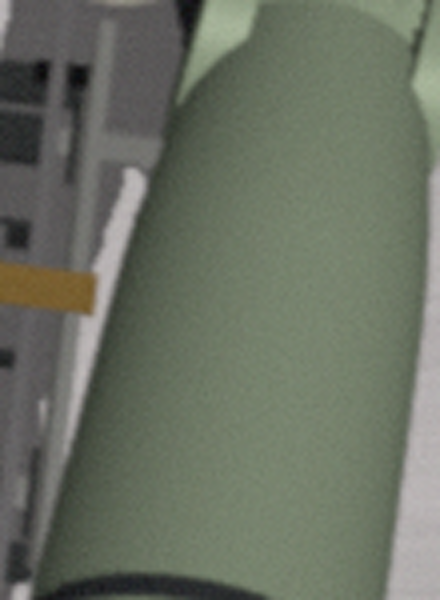

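The arm covers the far peg too, so I'll go by the numbers again.

>>> send_rows --steps '[[45, [-1, 2, 15], 0], [45, [-1, 2, 15], 0], [45, [-1, 2, 15], 0], [0, [-1, 2, 15], 0], [0, [-1, 2, 15], 0], [0, [-1, 2, 15], 0], [0, [-1, 2, 15], 0], [0, [-1, 2, 15], 0]]'

```text
t: 6.82
eef_pos: [0.6481, -0.1027, 0.096]
orientation: [[0.11, 0.994, 0.008], [0.994, -0.11, -0.001], [-0.0, 0.009, -1.0]]
contact_force: [8.6, 0.3, -2.8]
finger_gap: 0.013
finger_force: 39.3
```

>>> send_rows --steps '[[0, [-12, 0, 0], 0], [0, [-25, 0, 0], 0], [0, [-38, 0, 0], 0], [0, [-50, 0, 0], 0], [0, [-62, 0, 0], 0], [0, [-72, 0, 0], 0], [0, [-80, 0, 0], 0], [0, [-84, 0, 0], 0], [0, [-86, 0, 0], 0], [0, [-88, 0, 0], 0], [0, [-90, 0, 0], 0], [0, [-92, 0, 0], 0]]'

```text
t: 7.82
eef_pos: [0.6381, -0.1878, 0.0959]
orientation: [[0.106, 0.994, 0.01], [0.994, -0.106, 0.012], [0.013, 0.008, -1.0]]
contact_force: [11.0, 21.5, 2.2]
finger_gap: 0.0131
finger_force: 39.9
```

```bash
python3 - <<'E'
from h import *
s=bot.observe();p=s["eef_pos"]-O;print(p@XV,p@YV,s["contact_force"],s["finger_gap"])
E
```

```text
-0.1725447262617008 -0.10038355475978383 [10.99237436 21.53697317  2.19248702] 0.013088029919002871
```

>>> send_rows --steps '[[0, [7, 0, 0], 0], [0, [7, 0, 0], 0], [45, [7, 0, 0], 0], [45, [7, 0, 0], 0], [45, [7, 0, 0], 0], [45, [7, 0, -40], 0], [45, [7, 0, -80], 0], [45, [7, 0, -120], 0], [70, [7, 0, -160], 0], [70, [7, 0, -190], 0], [70, [7, 0, -190], 0]]'

```text
t: 8.73
eef_pos: [0.637, -0.188, 0.2927]
orientation: [[0.111, 0.994, 0.011], [0.994, -0.111, -0.005], [-0.004, 0.011, -1.0]]
contact_force: [1.0, -0.9, 1.2]
finger_gap: 0.0701
finger_force: 0.0
```

```bash
sed -i 's/^O=.*; XV/O=np.array([.5574,-.0033,0]); XV/' h.py; python3 - <<'E'
from h import *
print("soy",w("top",291,130,.19),w("top",293,158,.0),w("scene",266,293,.19))
im=eyes.camera("top");cv2.imwrite("pics/t3.png",cv2.resize(im[100:340,150:560],None,fx=1.9,fy=1.9))
go((.384,.256,.26),9)
E
```

```text
soy [0.76758395 0.09695709 0.19      ] [0.7545873 0.1038929 0.       ] [0.77441476 0.10994244 0.19      ]
shift [ 412.9 -300.1   25.8] turn -0.268 q6 73.6 pos [ 0.6362 -0.1877  0.2891]
```

View pics/t3.png

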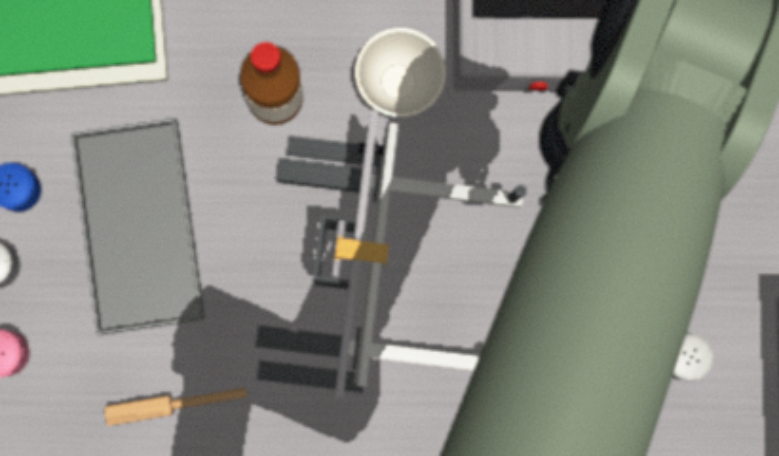

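Both bars are out: the far peg is at crop (517,193) and the near bar runs under the arm. The stick hasn't moved, with its grip at crop (138,410). Next is the stick.

>>> send_rows --steps '[[70, [413, -300, 10], -0.268], [70, [413, -300, 10], -0.268], [70, [413, -300, 10], -0.268], [70, [413, -300, 10], -0.268], [70, [413, -300, 10], -0.268], [70, [413, -300, 10], -0.268], [70, [413, -300, 10], -0.268], [70, [413, -300, 10], -0.268], [70, [413, -300, 10], -0.268], [70, [413, -300, 10], -0.268], [70, [413, -300, 10], -0.268], [70, [413, -300, 10], -0.268]]'

```text
t: 9.78
eef_pos: [0.3853, 0.2487, 0.2734]
orientation: [[-0.156, 0.988, -0.002], [0.988, 0.156, -0.001], [-0.001, -0.002, -1.0]]
contact_force: [0.6, 0.4, 0.2]
finger_gap: 0.0702
finger_force: 0.0
```

```bash
python3 - <<'E'
from h import *
go((.384,.256,.1),9)
E
```

```text
shift [  7.5   0.2 173.4] turn -0.001 q6 104.7 pos [0.3853 0.2487 0.2734]
```

>>> send_rows --steps '[[70, [7, 0, 40], 0], [70, [7, 0, 80], 0], [70, [7, 0, 120], 0], [70, [7, 0, 160], 0], [70, [7, 0, 200], 0], [70, [7, 0, 230], 0], [70, [7, 0, 240], 0], [70, [7, 0, 244], 0], [70, [7, 0, 247], 0], [70, [7, 0, 247], 0]]'

```text
t: 10.62
eef_pos: [0.3861, 0.2546, 0.0273]
orientation: [[-0.156, 0.988, -0.001], [0.988, 0.156, -0.0], [-0.0, -0.001, -1.0]]
contact_force: [-0.2, -0.3, 1.0]
finger_gap: 0.0699
finger_force: 0.0
```

>>> send_rows --steps '[[0, [0, 0, 0], 0], [0, [0, 0, 0], 0], [0, [0, 0, 0], 0], [0, [0, 0, 0], 0], [0, [0, 0, 0], 0], [0, [0, 0, 0], 0]]' --grip_force 70

```text
t: 11.12
eef_pos: [0.387, 0.2551, 0.0285]
orientation: [[-0.156, 0.988, 0.002], [0.988, 0.156, 0.001], [0.0, 0.002, -1.0]]
contact_force: [-0.8, 0.2, 5.3]
finger_gap: 0.0226
finger_force: 69.1
```

>>> send_rows --steps '[[0, [0, 0, -30], 0], [0, [0, 0, -60], 0], [0, [0, 0, -90], 0], [0, [0, 0, -128], 0], [0, [0, 0, -128], 0], [0, [0, 0, -128], 0]]'

```text
t: 11.62
eef_pos: [0.388, 0.2556, 0.1579]
orientation: [[-0.156, 0.988, 0.005], [0.988, 0.156, 0.002], [0.002, 0.006, -1.0]]
contact_force: [-1.0, 0.6, -0.7]
finger_gap: 0.0228
finger_force: 69.1
```

```bash
python3 - <<'E'
from h import *
go(rk(.207,0,.1565),RY)
E
```

```text
shift [-82.6 181.3   2.3] turn 0.267 q6 105.3 pos [0.388  0.2556 0.1579]
```

>>> send_rows --steps '[[0, [0, 30, 0], 0.05], [0, [-15, 60, 0], 0.12], [0, [-35, 95, 0], 0.2], [0, [-55, 130, 2], 0.267], [0, [-75, 165, 2], 0.267], [0, [-83, 181, 2], 0.267], [0, [-83, 181, 2], 0.267], [0, [-83, 181, 2], 0.267], [0, [-83, 181, 2], 0.267]]'

```text
t: 12.37
eef_pos: [0.5762, 0.201, 0.1518]
orientation: [[0.11, 0.994, -0.004], [0.994, -0.11, -0.001], [-0.001, -0.004, -1.0]]
contact_force: [1.1, 0.1, -2.0]
finger_gap: 0.0228
finger_force: 69.0
```

```bash
python3 - <<'E'
from h import *
go(rk(.207,0,.1565),RY)
a=eyes.camera("top")[180:270,230:370]; b=eyes.camera("scene")[210:330,280:460]
print(a.shape)
a=cv2.resize(a,(700,450),interpolation=cv2.INTER_CUBIC); b=cv2.resize(b,(675,450),interpolation=cv2.INTER_CUBIC)
cv2.imwrite("pics/h1.png",a);cv2.imwrite("pics/h2.png",b)
print("hole px",px("scene",rk(.047,0,.14)),"tip expected",px("scene",rk(.082,0,.14)),px("top",rk(.082,0,.14)))
E
```

```text
shift [ 1.9  3.7 -4.7] turn 0.0 q6 108.6 pos [0.5762 0.201  0.1518]
(90, 140, 3)
hole px [337.4907156  258.31806739] tip expected [345.79377754 266.97803126] [300.24755713 230.51631018]
```

View pics/h1.png

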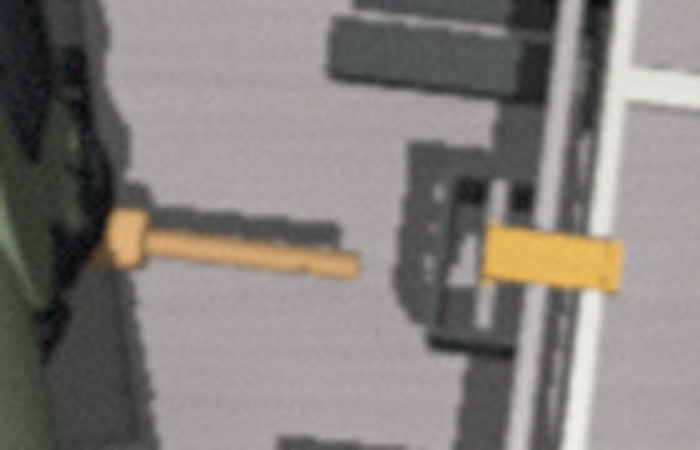

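View pics/h2.png

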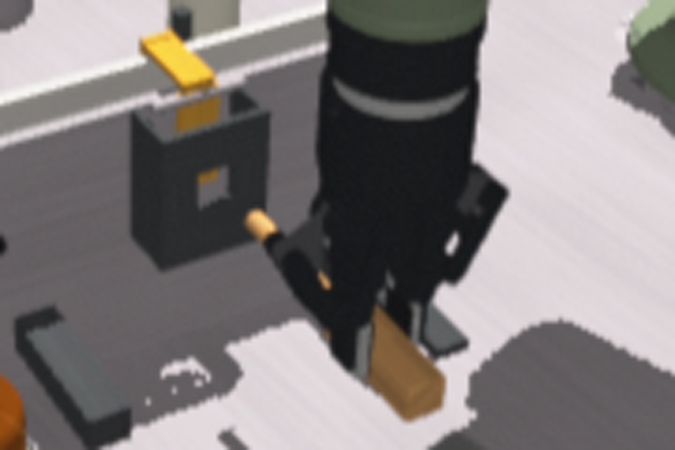

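```bash
cat >> h.py <<'E'
def tri(pt,ps):
    P=[(c["K"]@np.c_[c["R"],c["t"]]) for c in map(eyes.camera_info,("top","scene"))]
    X=cv2.triangulatePoints(P[0],P[1],np.array(pt,float).reshape(2,1),np.array(ps,float).reshape(2,1)); return X[:3,0]/X[3,0]
E
python3 - <<'E'
from h import *
T=tri((301.6,232.8),(347.9,268.6)); d=T-O; print("tip",T,d@XV,d@YV)
print("hole top edge mouth: y center from housing", [((w("top",230+x/5,180+y/5,.182)-O)@XV,(w("top",230+x/5,180+y/5,.182)-O)@YV) for x,y in((455,178),(430,345))])
print("latch tip y",[((w("top",230+x/5,180+y/5,.2)-O)@XV,(w("top",230+x/5,180+y/5,.2)-O)@YV) for x,y in((620,240),(614,292))])
h=w("scene",336.8,260.1,.14)-O;print("hole",h@XV,h@YV)
s=bot.observe();p=s["eef_pos"]-O;print("tcp",p@XV,p@YV,p[2])
E
```

```text
tip [0.56126551 0.07655837 0.13264447] 0.07980287709882901 0.004910163864510693
hole top edge mouth: y center from housing [(np.float64(0.04143531168816452), np.float64(-0.030916132292774248)), (np.float64(0.04353325678884373), np.float64(0.037670999043064896))]
latch tip y [(np.float64(-0.027192388488391655), np.float64(-0.011464086962322194)), (np.float64(-0.027124518294008127), np.float64(0.009488406940913633))]
hole 0.05190175895775856 -0.0045460559221811876
tcp 0.20570607796882262 0.00368776167437321 0.15270056729501158
```

>>> send_rows --steps '[[0, [0, 4.5, -4], 0], [0, [0, 4.5, -4], 0], [0, [-10, 4.5, -4], 0], [0, [-20, 4.5, -4], 0], [0, [-28, 4.5, -4], 0], [0, [-34, 4.5, -4], 0], [0, [-40, 4.5, -4], 0], [0, [-46, 4.5, -4], 0], [0, [-46, 4.5, -4], 0], [0, [-46, 4.5, -4], 0]]'

```text
t: 13.3
eef_pos: [0.5775, 0.1545, 0.1575]
orientation: [[0.111, 0.994, 0.0], [0.994, -0.111, 0.0], [0.0, 0.0, -1.0]]
contact_force: [-0.2, 0.0, -1.2]
finger_gap: 0.0224
finger_force: 69.0
```

```bash
python3 - <<'E'
from h import *
s=bot.observe();p=s["eef_pos"]-O;print("tcp",p@XV,p@YV,p[2],s["contact_force"])
E
```

```text
tcp 0.15906796742522364 -0.002710778457420675 0.15753185305916914 [-0.18219604  0.01773223 -1.17112558]
```

>>> send_rows --steps '[[0, [-5, -1, 0], 0], [0, [-10, -1, 0], 0], [0, [-14, -1, 0], 0], [0, [-18, -1, 0], 0], [0, [-22, -1, 0], 0], [0, [-25, -1, 0], 0], [0, [-25, -1, 0], 0], [0, [-25, -1, 0], 0]]'

```text
t: 13.97
eef_pos: [0.5741, 0.1327, 0.158]
orientation: [[0.108, 0.994, 0.001], [0.994, -0.108, 0.006], [0.006, 0.001, -1.0]]
contact_force: [0.1, 8.8, 0.5]
finger_gap: 0.0223
finger_force: 69.2
```

```bash
python3 - <<'E'
from h import *
s=bot.observe();p=s["eef_pos"]-O;print("tcp",p@XV,p@YV,p[2],s["contact_force"])
crop("top",280,170,120,140,"l1.png",4.2)
E
```

```text
tcp 0.13699185652788692 -0.0017197422690055795 0.15801216821183584 [0.10397679 8.76733875 0.4536328 ]
```

View pics/l1.png

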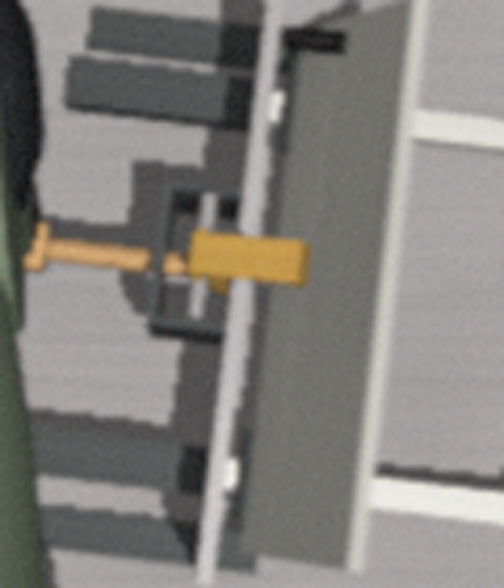

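The shelf has sprung free: its plate leans to crop x≈400 and the latch is pushed in. Now I'll withdraw the stick.

>>> send_rows --steps '[[0, [20, 0, 0], 0], [0, [40, 0, 0], 0], [0, [60, 0, 0], 0], [0, [80, 0, 0], 0], [0, [100, 0, -20], 0], [0, [115, 0, -40], 0], [0, [115, 0, -40], 0], [0, [115, 0, -40], 0]]'

```text
t: 14.68
eef_pos: [0.5871, 0.2451, 0.1984]
orientation: [[0.108, 0.994, 0.003], [0.994, -0.108, 0.0], [0.0, 0.003, -1.0]]
contact_force: [0.8, -0.5, -1.2]
finger_gap: 0.0226
finger_force: 69.1
```

```bash
python3 - <<'E'
from h import *
s=bot.observe(); R=s["orientation"]
print(1000*R.T@(np.array([.566,.256,.14])-s["eef_pos"]),s["eef_pos"],s["q"][5],s["finger_gap"],s["contact_force"])
E
```

```text
[  8.48295615 -22.2719873   58.39227796] [0.58707178 0.24514968 0.19844579] 112.25244036022207 0.02255020890259857 [ 0.75422935 -0.52483734 -1.24929434]
```

>>> send_rows --steps '[[0, [8, -22, 0], -0.12], [0, [8, -22, 0], -0.24], [0, [8, -22, 0], -0.36], [0, [8, -22, 0], -0.48], [0, [8, -22, 0], -0.6], [0, [8, -22, 0], -0.72], [0, [8, -22, 0], -0.84], [0, [8, -22, 0], -0.96], [0, [8, -22, 0], -1.08], [0, [8, -22, 0], -1.2], [0, [8, -22, 0], -1.3], [0, [8, -22, 0], -1.3]]'

```text
t: 15.68
eef_pos: [0.5646, 0.2534, 0.1961]
orientation: [[-0.929, 0.371, -0.002], [0.371, 0.929, -0.001], [0.002, -0.002, -1.0]]
contact_force: [-1.0, -0.1, -1.1]
finger_gap: 0.0228
finger_force: 69.1
```

```bash
python3 - <<'E'
from h import *
go((.566,.256,.0325),98.6)
E
```

```text
shift [ -0.6   3.3 163.6] turn -0.531 q6 39.1 pos [0.5646 0.2534 0.1961]
```

>>> send_rows --steps '[[0, [-1, 3, 0], -0.12], [0, [-1, 3, 0], -0.24], [0, [-1, 3, 20], -0.36], [0, [-1, 3, 50], -0.48], [0, [-1, 3, 85], -0.53], [0, [-1, 3, 120], -0.53], [0, [-1, 3, 140], -0.53], [0, [-1, 3, 152], -0.53], [0, [-1, 3, 156], -0.53], [0, [-1, 3, 159], -0.53], [0, [-1, 3, 161], -0.53], [0, [-1, 3, 161], -0.53]]'

```text
t: 16.68
eef_pos: [0.5684, 0.2575, 0.0376]
orientation: [[-0.989, -0.148, 0.002], [-0.148, 0.989, 0.001], [-0.002, 0.0, -1.0]]
contact_force: [0.6, 0.5, -1.3]
finger_gap: 0.0227
finger_force: 69.1
```

```bash
python3 - <<'E'
from h import *
go((.566,.256,.0325),98.6)
E
```

```text
shift [ 2.6 -1.1  5.1] turn -0.001 q6 9.1 pos [0.5684 0.2575 0.0376]
```

>>> send_rows --steps '[[0, [0, 0, 2], 0], [0, [0, 0, 4], 0], [0, [0, 0, 5], 0], [0, [0, 0, 5], 0], [40, [0, 0, 4], 0], [40, [0, 0, 4], 0], [40, [0, 0, 4], 0], [40, [0, 0, -40], 0], [40, [0, 0, -80], 0], [40, [0, 0, -120], 0], [40, [0, 0, -150], 0], [40, [0, 0, -150], 0]]'

```text
t: 17.68
eef_pos: [0.5713, 0.2586, 0.1941]
orientation: [[-0.989, -0.149, 0.011], [-0.149, 0.989, 0.004], [-0.012, 0.002, -1.0]]
contact_force: [1.2, 0.6, 0.7]
finger_gap: 0.0401
finger_force: 0.0
```

```bash
python3 - <<'E'
from h import *
s=bot.observe();print(s["eef_pos"],s["orientation"].round(3).tolist(),s["q"])
E
```

```text
[0.57130705 0.25858476 0.19414328] [[-0.989, -0.149, 0.011], [-0.149, 0.989, 0.004], [-0.012, 0.002, -1.0]] [ 1.76117109e+01  2.88268559e+01 -4.80178730e+00  5.56818965e+01
  1.48844157e-03  9.05664923e+00]
```

```bash
python3 - <<'E'
from h import *
go(rk(-.027,.045,.27),RY)
E
```

```text
shift [ 102.2 -271.3  -77.6] turn -1.312 q6 9.1 pos [0.5713 0.2586 0.1941]
```

>>> send_rows --steps '[[0, [0, 0, -40], -0.12], [0, [0, 0, -78], -0.24], [0, [10, -30, -78], -0.36], [0, [20, -60, -78], -0.48], [0, [35, -95, -78], -0.6], [0, [50, -130, -78], -0.72], [0, [65, -165, -78], -0.84], [0, [80, -200, -78], -0.96], [0, [90, -235, -78], -1.08], [0, [102, -271, -78], -1.2], [0, [102, -271, -78], -1.312], [0, [102, -271, -78], -1.312]]'

```text
t: 18.68
eef_pos: [0.5063, -0.0281, 0.2641]
orientation: [[-0.111, -0.994, -0.001], [-0.994, 0.111, -0.0], [0.0, 0.001, -1.0]]
contact_force: [-0.7, 0.0, 0.1]
finger_gap: 0.0002
finger_force: 0.0
```

>>> send_rows --steps '[[0, [0, 0, 0], 0], [0, [0, 0, 0], 0]]'

```text
t: 18.85
eef_pos: [0.5068, -0.0252, 0.2642]
orientation: [[-0.111, -0.994, -0.0], [-0.994, 0.111, 0.0], [-0.0, 0.0, -1.0]]
contact_force: [0.5, -0.2, 0.1]
finger_gap: 0.0003
finger_force: 0.0
```

```bash
python3 - <<'E'
from h import *
go(rk(-.027,.045,.173),RY)
print(bot.observe()["orientation"].round(3))
crop("scene",230,170,190,140,"s4.png",4)
E
```

```text
shift [-0.2 -2.9 91.2] turn -0.001 q6 -94.8 pos [ 0.5068 -0.0252  0.2642]
[[-0.111 -0.994 -0.   ]
 [-0.994  0.111  0.   ]
 [-0.     0.    -1.   ]]
```

View pics/s4.png

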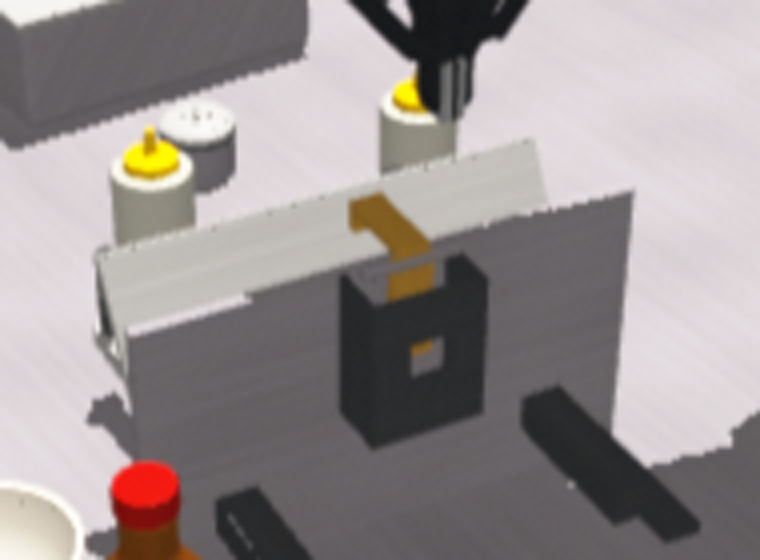

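The shelf leans open and the gripper is above the gap, at crop (450,100). Now I'll go in behind the shelf and push it down.

>>> send_rows --steps '[[0, [0, 0, 30], 0], [0, [0, 0, 60], 0], [0, [0, 0, 85], 0], [0, [0, 0, 91], 0], [0, [0, 0, 91], 0], [0, [10, 0, 91], 0], [0, [20, 0, 91], 0], [0, [30, 0, 97], 0], [0, [39, 0, 103], 0], [0, [39, 0, 103], 0]]'

```text
t: 19.73
eef_pos: [0.5026, -0.0668, 0.1612]
orientation: [[-0.112, -0.994, 0.001], [-0.994, 0.112, -0.001], [0.001, -0.001, -1.0]]
contact_force: [-0.6, -0.6, 0.0]
finger_gap: -0.0004
finger_force: 0.0
```

>>> send_rows --steps '[[0, [7, 0, 7], 0], [0, [14, 0, 14], 0], [0, [20, 0, 23], 0], [0, [25, 0, 32], 0], [0, [29, 0, 41], 0], [0, [33, 0, 50], 0], [0, [36, 0, 60], 0], [0, [36, 0, 68], 0], [0, [36, 0, 74], 0], [0, [36, 0, 78], 0], [0, [36, 0, 80], 0], [0, [36, 0, 80], 0]]'

```text
t: 20.73
eef_pos: [0.4981, -0.1007, 0.0848]
orientation: [[-0.109, -0.994, -0.0], [-0.994, 0.109, -0.002], [0.002, 0.0, -1.0]]
contact_force: [-11.8, 2.4, 39.6]
finger_gap: 0.0
finger_force: 19.4
```

```bash
python3 - <<'E'
from h import *
s=bot.observe();p=s["eef_pos"]-O;print("tcp",p@XV,p@YV,p[2],s["contact_force"])
E
```

```text
tcp -0.10331601762285679 0.048309492445465535 0.08477722839789252 [-11.82945246   2.41302824  39.56210271]
```

>>> send_rows --steps '[[0, [0, 0, -10], 0], [0, [0, 0, -50], 0], [20, [0, 0, -90], 0], [60, [0, 0, -130], 0], [80, [0, 0, -170], 0], [80, [0, 0, -170], 0], [80, [0, 0, -170], 0]]'

```text
t: 21.32
eef_pos: [0.4999, -0.1007, 0.2536]
orientation: [[-0.109, -0.994, 0.004], [-0.994, 0.109, -0.002], [0.001, -0.004, -1.0]]
contact_force: [-0.5, 0.4, -0.3]
finger_gap: 0.0602
finger_force: 0.0
```

```bash
python3 - <<'E'
from h import *
im=eyes.camera("top");cv2.imwrite("pics/t5.png",im)
for n in("top","scene"):
    if n=="scene": eyes.camera(n)
    for q in("tin1","stick"):
        print(n,q,[(round(d['point'][0]*640,1),round(d['point'][1]*480,1),round(d['confidence'],2)) for d in eyes.look_for(n,q)])
go((.4523,-.3959,.2),RY)
E
```

```text
top tin1 [(145.7, 238.2, 0.97), (512.3, 284.1, 0.85), (159.1, 197.6, 0.63), (150.8, 286.4, 0.55)]
top stick [(224.0, 229.3, 0.57)]
scene tin1 [(505.0, 389.7, 0.89), (279.5, 206.7, 0.82), (424.1, 438.6, 0.72), (464.7, 423.1, 0.67), (381.0, 382.8, 0.44)]
scene stick [(392.2, 365.2, 0.84), (330.8, 230.5, 0.66)]
shift [299.1  12.6  49.6] turn 0.0 q6 -103.4 pos [ 0.4977 -0.1001  0.2498]
```

View pics/t5.png

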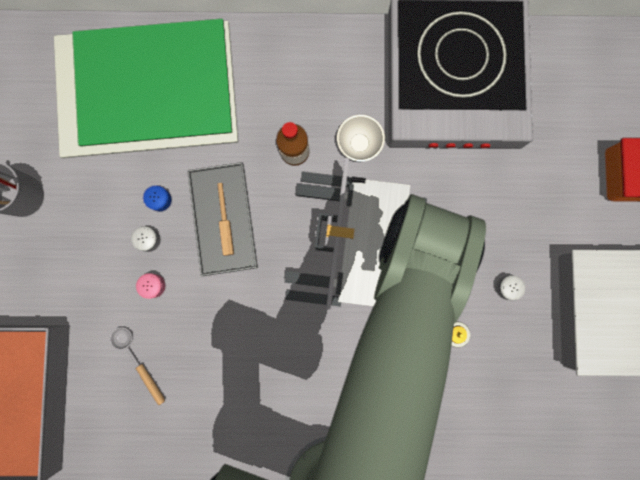

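The stick lies in the tray at (225,220), the shelf is down at about (378,240), and the right-hand tin is still at (512,287). I'll fetch that tin now.

>>> send_rows --steps '[[80, [299, 12, 20], 0], [80, [299, 12, 20], 0], [80, [299, 12, 20], 0], [80, [299, 12, 20], 0], [80, [299, 12, 20], 0], [80, [299, 12, 20], 0], [80, [299, 12, 20], 0], [80, [299, 12, 20], 0], [80, [299, 12, 60], 0], [80, [299, 12, 80], 0], [80, [299, 12, 80], 0]]'

```text
t: 22.53
eef_pos: [0.4511, -0.3937, 0.1655]
orientation: [[-0.11, -0.994, -0.007], [-0.994, 0.11, 0.008], [-0.007, 0.008, -1.0]]
contact_force: [0.5, 1.4, -0.8]
finger_gap: 0.0801
finger_force: 0.0
```

```bash
python3 - <<'E'
from h import *
go((.4523,-.3959,.036),RY)
E
```

```text
shift [  3.   -2.5 129.5] turn -0.001 q6 -131.8 pos [ 0.4511 -0.3937  0.1655]
```

>>> send_rows --steps '[[80, [2, -1, 35], 0], [80, [2, -1, 70], 0], [80, [2, -1, 100], 0], [80, [2, -1, 120], 0], [80, [2, -1, 129], 0], [80, [2, -1, 129], 0], [40, [2, -1, 129], 0], [40, [2, -1, 129], 0], [40, [2, -1, 129], 0], [40, [2, -1, 129], 0], [40, [2, -1, 129], 0], [40, [2, -1, 129], 0]]' --grip_force 60

```text
t: 23.53
eef_pos: [0.456, -0.3997, 0.0449]
orientation: [[-0.109, -0.994, 0.003], [-0.994, 0.109, -0.003], [0.003, -0.003, -1.0]]
contact_force: [-0.4, 0.7, 6.2]
finger_gap: 0.0546
finger_force: 64.2
```

>>> send_rows --steps '[[30, [0, 0, 0], 0], [30, [0, 0, -30], 0], [30, [0, 0, -70], 0], [30, [0, 0, -110], 0], [30, [0, 0, -140], 0], [30, [0, 0, -140], 0], [30, [0, 0, -140], 0]]'

```text
t: 24.12
eef_pos: [0.456, -0.3997, 0.1855]
orientation: [[-0.109, -0.994, 0.004], [-0.994, 0.109, -0.004], [0.004, -0.004, -1.0]]
contact_force: [-0.5, 0.0, -2.2]
finger_gap: 0.0542
finger_force: 64.3
```

```bash
python3 - <<'E'
from h import *
go(rk(-.075,-.045,.17),RY); print(bot.observe()["finger_gap"])
E
```

```text
shift [-330.1 -102.4   14.7] turn 0.0 q6 -131.9 pos [ 0.456  -0.3997  0.1855]
0.05420639794676816
```

```bash
python3 - <<'E'
from h import *
go(rk(-.085,-.06,.21),RY)
E
```

```text
shift [-320.  -117.6  -25.2] turn 0.0 q6 -131.9 pos [ 0.456  -0.3997  0.1855]
```

>>> send_rows --steps '[[30, [-20, -8, -25], 0], [30, [-50, -18, -25], 0], [30, [-85, -31, -25], 0], [30, [-120, -44, -25], 0], [30, [-155, -57, -25], 0], [30, [-190, -70, -25], 0], [30, [-225, -83, -25], 0], [30, [-260, -96, -25], 0], [30, [-290, -107, -25], 0], [30, [-310, -114, -25], 0], [30, [-320, -118, -25], 0], [30, [-320, -118, -25], 0]]'

```text
t: 25.12
eef_pos: [0.6069, -0.091, 0.2058]
orientation: [[-0.106, -0.994, -0.002], [-0.994, 0.106, 0.001], [-0.001, 0.003, -1.0]]
contact_force: [0.0, -0.5, -1.3]
finger_gap: 0.0543
finger_force: 64.3
```

>>> send_rows --steps '[[30, [0, 0, 0], 0], [30, [0, 0, 0], 0]]'

```text
t: 25.28
eef_pos: [0.6062, -0.0945, 0.2068]
orientation: [[-0.111, -0.994, -0.002], [-0.994, 0.111, -0.0], [0.001, 0.002, -1.0]]
contact_force: [-0.2, 0.4, -2.1]
finger_gap: 0.0546
finger_force: 64.3
```

```bash
python3 - <<'E'
from h import *
go(rk(-.085,-.06,.106),RY); print(bot.observe()["finger_gap"])
E
```

```text
shift [ -0.4  -1.7 100.8] turn -0.001 q6 -99.4 pos [ 0.6062 -0.0945  0.2068]
0.054627408390576726
```

Next I'll lower to just above contact, then creep down while checking the force.

>>> send_rows --steps '[[30, [0, -2, 30], 0], [30, [0, -2, 60], 0], [30, [0, -2, 82], 0], [30, [0, -2, 92], 0], [30, [0, -2, 95], 0], [30, [0, -2, 98], 0], [30, [0, -2, 98], 0], [30, [0, -2, 98], 0]]'

```text
t: 25.95
eef_pos: [0.61, -0.0941, 0.111]
orientation: [[-0.11, -0.994, 0.002], [-0.994, 0.11, -0.001], [0.0, -0.002, -1.0]]
contact_force: [0.5, 0.0, -2.4]
finger_gap: 0.0546
finger_force: 64.4
```

>>> send_rows --steps '[[30, [0, 0, 1], 0], [30, [0, 0, 2], 0], [30, [0, 0, 2], 0]]'

```text
t: 26.2
eef_pos: [0.6094, -0.0935, 0.108]
orientation: [[-0.109, -0.994, 0.001], [-0.994, 0.109, -0.0], [0.0, -0.001, -1.0]]
contact_force: [-0.3, 0.7, -2.1]
finger_gap: 0.0546
finger_force: 64.4
```

>>> send_rows --steps '[[30, [0, 0, 1], 0], [30, [0, 0, 2], 0], [30, [0, 0, 3], 0], [30, [0, 0, 3], 0], [30, [0, 0, 3], 0]]'

```text
t: 26.62
eef_pos: [0.6091, -0.0934, 0.1049]
orientation: [[-0.109, -0.994, 0.0], [-0.994, 0.109, 0.0], [-0.0, -0.0, -1.0]]
contact_force: [-1.2, 1.0, 2.6]
finger_gap: 0.0542
finger_force: 64.9
```

>>> send_rows --steps '[[62, [0, 0, 0], 0], [70, [0, 0, 0], 0], [80, [0, 0, 0], 0], [80, [0, 0, 0], 0], [80, [0, 0, -15], 0], [80, [0, 0, -40], 0], [80, [0, 0, -80], 0], [80, [0, 0, -120], 0], [80, [0, 0, -160], 0], [80, [0, 0, -160], 0], [80, [0, 0, -160], 0]]'

```text
t: 27.53
eef_pos: [0.6108, -0.094, 0.2677]
orientation: [[-0.109, -0.994, 0.006], [-0.994, 0.109, -0.002], [0.001, -0.006, -1.0]]
contact_force: [-0.4, -0.6, -0.4]
finger_gap: 0.0801
finger_force: 0.0
```

```bash
python3 - <<'E'
from h import *
eyes.camera("top")
print([(round(d['point'][0]*640,1),round(d['point'][1]*480,1),round(d['confidence'],2)) for d in eyes.look_for("top","tin1")])
s=bot.observe();print(s["eef_pos"],s["q"])
go((.558,.433,.26),88)
E
```

```text
[(150.5, 284.2, 0.73), (157.7, 199.2, 0.72), (143.2, 239.3, 0.57), (369.9, 209.2, 0.43)]
[ 0.60865911 -0.09340661  0.26377368] [-1.55881281e+01  2.55483293e+01  3.79236618e-01  6.48797667e+01
 -2.45248898e-03 -9.93081221e+01]
shift [-517.7  107.9    3.9] turn 1.496 q6 -99.3 pos [ 0.6087 -0.0934  0.2638]
```

>>> send_rows --steps '[[80, [-20, 5, 0], 0.12], [80, [-60, 12, 0], 0.24], [80, [-100, 20, 0], 0.36], [80, [-140, 28, 0], 0.48], [80, [-180, 36, 0], 0.6], [80, [-220, 45, 0], 0.72], [80, [-260, 54, 0], 0.84], [80, [-300, 62, 0], 0.96], [80, [-340, 70, 0], 1.08], [80, [-380, 78, 0], 1.2], [80, [-420, 86, 0], 1.32], [80, [-460, 95, 0], 1.44]]'

```text
t: 28.63
eef_pos: [0.5647, 0.3659, 0.2619]
orientation: [[-1.0, -0.022, -0.003], [-0.022, 1.0, -0.002], [0.003, -0.002, -1.0]]
contact_force: [0.9, 1.0, -0.2]
finger_gap: 0.0799
finger_force: 0.0
```

>>> send_rows --steps '[[80, [0, 0, 0], 0], [80, [0, 0, 0], 0], [80, [0, 0, 0], 0]]'

```text
t: 28.88
eef_pos: [0.5651, 0.3641, 0.2623]
orientation: [[-1.0, -0.03, -0.003], [-0.03, 1.0, -0.002], [0.003, -0.002, -1.0]]
contact_force: [0.4, -1.3, -0.6]
finger_gap: 0.08
finger_force: 0.0
```

```bash
python3 - <<'E'
from h import *
for n,h in(("top",.046),("scene",.03)):
    eyes.camera(n)
    print(n,[(round(d['point'][0]*640,1),round(d['point'][1]*480,1),round(d['confidence'],2),w(n,d['point'][0]*640,d['point'][1]*480,h).round(3).tolist()) for d in eyes.look_for(n,"tin1")])
go((.558,.433,.15),88)
E
```

```text
top [(157.0, 197.6, 0.97, [0.649, 0.409, 0.046]), (147.0, 237.3, 0.9, [0.559, 0.428, 0.046]), (150.1, 285.8, 0.9, [0.45, 0.417, 0.046]), (380.3, 213.3, 0.82, [0.617, -0.099, 0.046]), (403.2, 292.6, 0.59, [0.437, -0.15, 0.046])]
scene [(467.3, 423.1, 0.87, [0.573, 0.444, 0.03]), (502.7, 390.6, 0.69, [0.464, 0.433, 0.03]), (423.3, 438.6, 0.6, [0.658, 0.423, 0.03])]
shift [  6.4  70.4 114.2] turn 0.062 q6 24.8 pos [0.5664 0.3629 0.2642]
```

>>> send_rows --steps '[[80, [6, 35, 0], 0.06], [80, [6, 70, 20], 0.06], [80, [6, 70, 60], 0.06], [80, [6, 70, 95], 0.06], [80, [6, 70, 110], 0.06], [80, [6, 70, 110], 0.06], [80, [6, 70, 110], 0.06]]'

```text
t: 29.67
eef_pos: [0.5581, 0.4331, 0.154]
orientation: [[-0.999, 0.033, -0.002], [0.033, 0.999, -0.001], [0.002, -0.001, -1.0]]
contact_force: [0.6, 0.7, 0.6]
finger_gap: 0.0796
finger_force: 0.0
```

```bash
python3 - <<'E'
from h import *
go((.558,.432,.038),88)
E
```

```text
shift [ -0.2  -0.9 116. ] turn 0.002 q6 33.7 pos [0.5581 0.4331 0.154 ]
```

>>> send_rows --steps '[[80, [0, 0, 35], 0], [80, [0, 0, 70], 0], [80, [0, 0, 95], 0], [80, [0, 0, 108], 0], [80, [0, 0, 115], 0], [80, [0, 0, 115], 0], [80, [0, 0, 115], 0], [30, [0, 0, 115], 0], [30, [0, 0, 115], 0], [30, [0, 0, 115], 0], [30, [0, 0, 115], 0], [30, [0, 0, 115], 0]]'

```text
t: 30.67
eef_pos: [0.5596, 0.4355, 0.0423]
orientation: [[-1.0, 0.031, 0.004], [0.031, 1.0, 0.003], [-0.004, 0.003, -1.0]]
contact_force: [0.0, -0.0, 7.3]
finger_gap: 0.0543
finger_force: 64.1
```

>>> send_rows --steps '[[30, [0, 0, 0], 0], [30, [0, 0, 0], 0], [30, [0, 0, -30], 0], [30, [0, 0, -70], 0], [30, [0, 0, -110], 0], [30, [0, 0, -150], 0], [30, [0, 0, -190], 0], [30, [0, 0, -225], 0], [30, [0, 0, -225], 0], [30, [0, 0, -225], 0]]'

```text
t: 31.5
eef_pos: [0.5592, 0.4351, 0.2684]
orientation: [[-0.999, 0.031, 0.006], [0.031, 1.0, 0.003], [-0.006, 0.004, -1.0]]
contact_force: [-0.8, 0.2, -1.9]
finger_gap: 0.0543
finger_force: 63.8
```

```bash
python3 - <<'E'
from h import *
go(rk(-.085,.06,.27),RY); print(bot.observe()["finger_gap"])
E
```

```text
shift [  54.7 -518.3   -3.7] turn -1.492 q6 33.7 pos [0.5592 0.4351 0.2684]
0.05426327350883709
```

>>> send_rows --steps '[[30, [2, -20, -10], -0.12], [30, [6, -60, -15], -0.24], [30, [10, -100, -15], -0.36], [30, [15, -140, -15], -0.48], [30, [20, -180, -15], -0.6], [30, [24, -220, -15], -0.72], [30, [28, -260, -15], -0.84], [30, [32, -300, -15], -0.96], [30, [36, -340, -15], -1.08], [30, [40, -380, -15], -1.2], [30, [44, -420, -15], -1.32], [30, [48, -460, -15], -1.44]]'

```text
t: 32.5
eef_pos: [0.4961, -0.0102, 0.278]
orientation: [[-0.2, -0.98, -0.003], [-0.98, 0.2, 0.0], [0.0, 0.003, -1.0]]
contact_force: [0.4, -1.6, -1.1]
finger_gap: 0.0543
finger_force: 63.7
```

>>> send_rows --steps '[[30, [0, 0, 0], 0], [30, [0, 0, 0], 0]]'

```text
t: 32.67
eef_pos: [0.4967, -0.0102, 0.2782]
orientation: [[-0.21, -0.978, -0.003], [-0.978, 0.21, 0.001], [-0.0, 0.003, -1.0]]
contact_force: [0.2, 0.5, -2.0]
finger_gap: 0.0544
finger_force: 63.7
```

```bash
python3 - <<'E'
from h import *
go(rk(-.085,.06,.2),RY); print(bot.observe()["finger_gap"])
E
```

```text
shift [71.2 -7.1 78.1] turn -0.102 q6 -87.6 pos [ 0.4967 -0.0102  0.2782]
0.05437111203250663
```

>>> send_rows --steps '[[30, [25, -3, 0], -0.05], [30, [55, -6, 0], -0.102], [30, [71, -7, 0], -0.102], [30, [71, -7, 10], -0.102], [30, [71, -7, 45], -0.102], [30, [71, -7, 75], -0.102], [30, [71, -7, 78], -0.102], [30, [71, -7, 78], -0.102], [30, [71, -7, 78], -0.102]]'

```text
t: 33.42
eef_pos: [0.4905, -0.0786, 0.2019]
orientation: [[-0.103, -0.995, -0.0], [-0.995, 0.103, 0.0], [-0.0, 0.0, -1.0]]
contact_force: [-0.2, -0.1, -0.4]
finger_gap: 0.0545
finger_force: 63.9
```

```bash
python3 - <<'E'
from h import *
go(rk(-.085,.06,.103),RY); print(bot.observe()["finger_gap"])
E
```

```text
shift [ 2.9  1.7 98.9] turn 0.006 q6 -101.7 pos [ 0.4905 -0.0786  0.2019]
0.05454545831216789
```

>>> send_rows --steps '[[30, [3, 1, 30], 0], [30, [3, 1, 60], 0], [30, [3, 1, 80], 0], [30, [3, 1, 89], 0], [30, [3, 1, 92], 0], [30, [3, 1, 94], 0], [30, [3, 1, 96], 0], [30, [3, 1, 96], 0], [30, [3, 1, 96], 0]]'

```text
t: 34.17
eef_pos: [0.4897, -0.0827, 0.1066]
orientation: [[-0.105, -0.995, 0.002], [-0.995, 0.105, -0.001], [0.0, -0.002, -1.0]]
contact_force: [-0.2, 0.3, -0.9]
finger_gap: 0.0545
finger_force: 63.9
```

>>> send_rows --steps '[[30, [0, 0, 1], 0], [30, [0, 0, 2], 0], [30, [0, 0, 2], 0], [30, [0, 0, 2], 0]]'

```text
t: 34.5
eef_pos: [0.4888, -0.0825, 0.1036]
orientation: [[-0.105, -0.995, 0.0], [-0.995, 0.105, -0.0], [0.0, -0.0, -1.0]]
contact_force: [-0.1, -0.2, -1.2]
finger_gap: 0.0544
finger_force: 63.9
```

>>> send_rows --steps '[[30, [0, 0, 1], 0], [30, [0, 0, 2], 0], [30, [0, 0, 2], 0], [30, [0, 0, 2], 0]]'

```text
t: 34.83
eef_pos: [0.489, -0.0826, 0.1022]
orientation: [[-0.105, -0.995, 0.0], [-0.995, 0.105, -0.0], [0.0, -0.0, -1.0]]
contact_force: [-2.3, -0.8, 7.0]
finger_gap: 0.0545
finger_force: 64.8
```

Contact. I'll release, lift and clear the view for a final check.

>>> send_rows --steps '[[62, [0, 0, 0], 0], [70, [0, 0, 0], 0], [80, [0, 0, 0], 0], [80, [0, 0, 0], 0], [80, [0, 0, -15], 0], [80, [0, 0, -40], 0], [80, [0, 0, -80], 0], [80, [0, 0, -120], 0], [80, [0, 0, -160], 0], [80, [40, 0, -180], 0], [80, [80, 0, -180], 0], [80, [120, 0, -180], 0]]'

```text
t: 35.83
eef_pos: [0.4773, -0.2031, 0.2839]
orientation: [[-0.102, -0.995, 0.004], [-0.995, 0.102, -0.002], [0.002, -0.004, -1.0]]
contact_force: [0.6, -0.3, -1.1]
finger_gap: 0.0805
finger_force: 0.0
```

>>> send_rows --steps '[[80, [40, 20, 0], 0], [80, [80, 40, 0], 0], [80, [120, 60, 0], 0], [80, [160, 80, 0], 0], [80, [200, 100, 0], 0], [80, [240, 120, 0], 0], [80, [270, 140, 0], 0], [80, [270, 160, 0], 0], [80, [270, 190, 0], 0], [80, [270, 220, 0], 0], [80, [270, 220, 0], 0]]'

```text
t: 36.75
eef_pos: [0.2252, -0.4467, 0.2811]
orientation: [[-0.109, -0.994, -0.003], [-0.994, 0.109, 0.002], [-0.001, 0.003, -1.0]]
contact_force: [-0.5, -0.1, -0.3]
finger_gap: 0.0801
finger_force: 0.0
```

```bash
python3 - <<'E'
from h import *
a=eyes.camera("top")[90:350,130:530]; b=eyes.camera("scene")[170:480,230:630]
a=cv2.resize(a,(440,286));b=cv2.resize(b,(440,310))
cv2.imwrite("pics/f.png",np.vstack([a,b])[:600])
E
```

```text
(no output)
```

View pics/f.png

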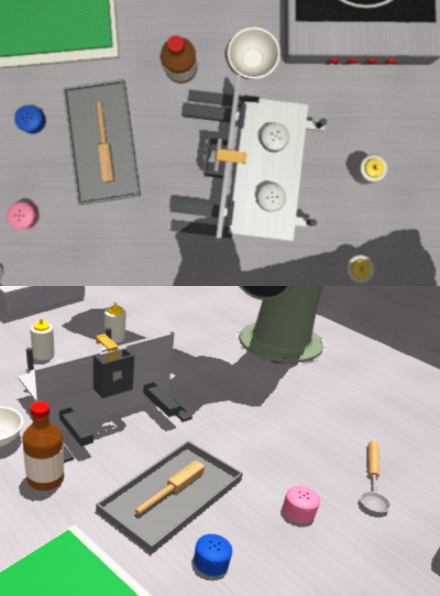

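Both tins stand upright on the lowered shelf at (272,136) and (270,196), with both pegs out. The stick lies flat in the tray, and the bottles, bowl and look-alikes haven't moved.

```bash
python3 -c "
from plant import bot
print(bot.close_job())"
```

```text
the job is handed in; nothing more can be done
None
```

The job is handed in: both bars are fully out, the shelf was freed with the stick and lowered onto them, the two steel tins present stand upright on it, and the stick lies flat in its tray.

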